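# Hold the spare stage plate ready for wiping

### The job

The round stage plate in the wooden accessory case needs wiping: take the cleaner bottle off the case's lid and stand it upright on the white tray without dropping it, then open the lid right back so that it stays open by itself, and draw the round plate up out of its slot. Finish while still holding the plate: hold it up on edge over the middle of the tray, all of it higher than the bottle, with its flat face turned square to me standing across the bench opposite the robot, and keep it there. Leave the square plate in its slot and the slide box, dish and beaker where they are.

Things in the scene. Friction and masses are not known exactly. Their poses are not given: they have to be found in the camera images.
- bench_middle (a point): A fixed point on the cream bench top, 0.55 m straight ahead of the robot. Its axes are parallel to the world: x points away from the robot, straight across the bench to the person waiting opposite.
- case: Fixed light plywood accessory case, 152 (x) by 230 (y) by 110 mm to the rim, walls 7 mm; origin at the centre of its underside. The lid is hinged along the +x side; the front is the -x side. One slot inside holds the round plate, the other the square plate; either may be on either side.
- insert_top (a point): Middle of the top of the dark insert in the case, 50 mm above the case's origin, axes as the case's. Two slots run along x at y = +40 and -40 mm, each 98 mm long, 9 mm wide and 40 mm deep. In the corners (x +-45, y +-86 mm) stand fixed eyepieces and objectives, rising 16 mm.
- lid (a joint): Angle of the case's lid, rad: 0 closed, 1.9 fully open (leaning back against its stop). Free hinge: let go below about 1.5 it falls shut, above about 1.65 it falls open and stays. The lid is a wooden board 152 by 230 by 8 mm, about 0.2 kg; its top is 118.5 mm above the case's origin when closed.
- lid_knob (a point): Gripping point on the black knob that stands on the lid, 24 mm from its front edge: a round knob 21 mm across and 31 mm high above the lid; this point lies on its axis, 22 mm above the lid's top. Its frame turns with the lid (z along the knob, away from the lid).
- lid_hinge (a point): Middle of the lid's hinge line, 76 mm in +x and 110.5 mm in z from the case's origin; the hinge runs along its y axis, which is the case's y. The knob point lies 128 mm in -x and 30 mm in z from it when the lid is closed.
- round_plate: The round stage plate: loose white plastic disc, 94 mm across and 6 mm thick, 40 to 65 g. It stands on edge in a slot of the case, its top edge 104 mm above the case's origin, leaning up to 4 degrees. Origin at its centre; its y axis is the disc's axis (square to the flat faces), and it may be turned by any angle about that.
- square_plate: The square diffuser plate in the other slot, to be left there: loose white plastic, 92 by 92 by 6 mm, origin at its centre, y square to its flat faces.
- bottle: Closed white plastic bottle of lens cleaner that stands on the lid at the start: 46 mm across, straight-sided up to 64 mm, then a shoulder and a black cap 27 mm across, 100 mm tall in all; 70 to 160 g. Origin at the centre of its underside, z along its axis.
- tray: Fixed shallow white plastic tray, 240 (x) by 170 (y) by 18 mm high, walls and floor 5 mm thick; origin at the centre of its underside. It lies to the left or the right of the case.
- slide_box: Bystander: closed grey slide box, 175 by 97 by 35 mm, on the side of the case where the tray is not; origin at the centre of its underside.
- petri_dish: Bystander: closed glass dish 95 mm across and 18 mm high, beyond the case on the left; origin at the centre of its underside.
- beaker: Bystander: empty glass beaker 72 mm across and 85 mm high, beyond the case on the right; origin at the centre of its underside.
Not all that is in view belongs to the job. What is meant by the bottle is not orange, and is the larger of those in its own colour.

How it is judged:
By the outcome, as a careful person would: the job done as asked, in the order asked, and still so for the second after the job is handed in, while the arm keeps its last pose, push and grip.
It also fails if it takes over 72 s, if anything falls off the work surface, if the arm or the gripper's body presses on something with over 40 N, if the wrist force passes 120 N, or if a joint passes its speed limit or range.

### The arm

A 6-joint arm with a two-finger parallel gripper is mounted at the origin on the work surface. World frame = base frame: x ahead of the robot, y to its left, z up, the work surface at z = 0. Lengths are in mm, angles in degrees, forces in N, time in s.
With the tool pointing down it reaches from about 350 to 850 mm from the base axis. Payload 8.1 kg.
Tool frame: the origin (TCP) lies at the very end of the fingers, on their centre line; the grasp point (between the pads) lies 19 mm behind it (r.grip_depth is the distance from the TCP to the grasp point, in mm); z points along the fingers, y is the direction in which the jaws open and shut (so a half turn about z gives the same grasp; the last joint's range is limited). The gripper opens to 85 mm and grips with 20 to 120 N. Pads are 22 mm wide; open, the fingers measure 114 mm over their backs; the gripper's body (76 mm by 85 mm) begins 54 mm behind the grasp point. The pads swing forward as they close: fully open they stand 13 mm farther back than shut.
Start: joints at [63.117, 7.471, 85.268, -0, 87.261, -4.893], TCP at [224.647, 556.362, 231.292] pointing down, gripper open.
Joint ranges: [-169.43, 169.43], [-51.17, 129.36], [1.28, 143.12], [-76.62, 256.62], [0, 156.53], [-152.29, 152.29]. Speed limits (degrees/s): [136.94, 136.94, 159.86, 180, 180, 180].

### API

Orientations are given as [roll, pitch, yaw] about the fixed x, y, z axes, in that order (R = Rz(yaw) Ry(pitch) Rx(roll)).
In Python, from bench import status, viewer, hand_in, r gives the robot as it stands.
- The arm moves only by the shell command python3 -m crank 'ROWS' [OPENING] [FORCE]. ROWS is a JSON object of lists of equal length, an entry for each row: "slide": the shift along the tool's x, y, z in m, a list of three; "twist": the turn about the tool's z in rad. A call has 1 to 8 rows; each row shifts and turns the commanded pose from where the row before left it, along the tool's axes as they then stand; what a row does not reach is not made up. A row lasts 1/10 s, in which the tool goes at most 50 mm and 8.59 degrees, less where a joint would pass 70% of its speed; a pose out of reach is approached as far as the arm can. A call with a gripper value outside its range is refused whole. OPENING is the closure, from 0 (fully open) to 1 (shut), set as the call begins (- or left out, the last holds). The fingers move at their own pace and stop on an object; FORCE is the grip in N (left out, the last holds). Time passes only in rows, so rows that do not move let the fingers close. It gives the time, the measured TCP pose, the force and the opening at its end, in the units of the state.
- status.sense(): the state, without advancing time (a new reading comes with each control period).
- viewer.snapshot(name): name is "scene" or "side" or "wrist"; returns a dict with "img" (384x512x3 uint8, red, green, blue), "fx", "fy", "cx", "cy" (pixels), "R" (3x3) and "t" (3): a world point X has camera coordinates R X + t; the wrist camera has in their place "hand_eye" (4x4, takes a point from camera to tool coordinates, whose origin is the TCP and whose axes are the flange's). Camera axes: x right, y down, z forward; pixel columns grow to the right and rows downward; lengths in mm; the calibration is good to about 2 mm. A picture is of the moment at which its call begins: read the wrist's pose just before it. There is no depth.
- hand_in(): hands the job in, once; it reports no verdict.
The state is a dict: "time": time; "joint_pos": joint angles; "qd": joint speeds; "joint_efforts": joint torques, N m; "tool_pos": TCP position; "tcp_rot": TCP orientation; "ft_force": force on the tool from outside, world axes, zero at the start; "wrist_torque": the same for the moment, N m; "finger_gap": finger opening in mm.
Only numpy, scipy, OpenCV 4.12 (cv2) and the standard library are available. Lean on these libraries where they do the work, as an engineer would, in place of code of your own. Each camera call takes 0.05 s, during which the arm holds its last target.

## Working session

There is one attempt and no reset: what is moved stays moved. The work goes in short steps, Python scripts to look and compute and a shell command to move; the robot and the scene stay as the last step left them, time stands still between calls to the robot, and variables do not carry over. Pictures are saved under pics/ and viewed, and the job is handed in when it is done.

```bash
ls; mkdir -p pics
python3 - <<'E'
from bench import status, viewer, r
import cv2
print(status.sense())
for n in ("scene","side","wrist"):
    s=viewer.snapshot(n); cv2.imwrite(f"pics/{n}0.png",s["img"][:,:,::-1])
    print(n,{k:(v.tolist() if hasattr(v,'tolist') else v) for k,v in s.items() if k!="img"})
E
```

```text
pics
{'time': 0.0, 'joint_pos': array([ 6.31143195e+01,  7.51304944e+00,  8.53298834e+01,  2.91451589e-04,
        8.72603092e+01, -4.89318219e+00]), 'qd': array([-0.06405191, -0.04941915,  0.0149072 , -0.06104333, -0.04075625,
        0.03232238]), 'joint_efforts': array([-2.16653054e-03, -5.69399321e+01, -5.00542259e+01, -8.19689558e-04,
        1.46614504e-02, -2.57907044e-05]), 'tool_pos': array([224.42366522, 555.86273037, 230.26008898]), 'tcp_rot': array([-1.79897159e+02, -9.09640396e-03,  1.58007479e+02]), 'ft_force': array([-0.17716033, -0.05225448,  0.39989393]), 'wrist_torque': array([-0.0021504 , -0.03132227, -0.04610297]), 'finger_gap': 85.54380982077012}
scene {'fx': 422.5265685085181, 'fy': 422.5265685085181, 'cx': 253.06724571960171, 'cy': 196.3799574291502, 'R': [[-0.8091171512483825, 0.5875248023211498, 0.01200175875427557], [0.32567388688044385, 0.4653189104149862, -0.8230521435573773], [-0.4891481932501499, -0.6620369463011139, -0.5678389972275684]], 't': [456.57337463767135, -79.60513662842521, 1501.65789016644]}
side {'fx': 417.6952337799001, 'fy': 417.6952337799001, 'cx': 253.61283358225717, 'cy': 202.15035613160308, 'R': [[0.7268595678520515, -0.6866298005529431, 0.014652153922027417], [-0.3863753371726987, -0.4264649511363372, -0.8178274538537852], [0.5677933316327453, 0.5887844787737763, -0.5752769507884704]], 't': [-408.6049097471073, 297.75763350561215, 989.0922206154896]}
wrist {'fx': 278.97633203081796, 'fy': 278.97633203081796, 'cx': 250.9281970859129, 'cy': 187.7956092906336, 'hand_eye': [[0.0006305159450609773, -0.9448712154965557, -0.3274415804013007, 84.9555440681727], [0.9999989971104197, 0.0010110042294546801, -0.0009917906028788423, -0.7756087123934607], [0.0012681592151452437, -0.3274406266737627, 0.9448709053493475, -142.02472485824424], [0.0, 0.0, 0.0, 1.0]]}
```

View pics/scene0.png

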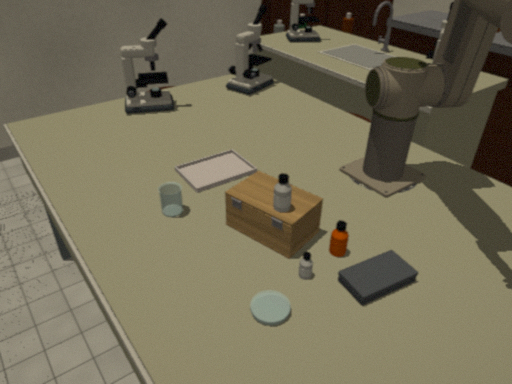

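View pics/side0.png

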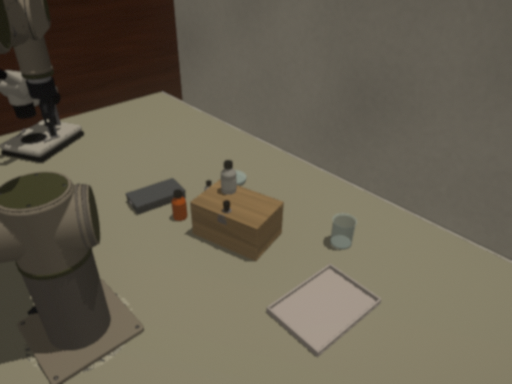

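View pics/wrist0.png

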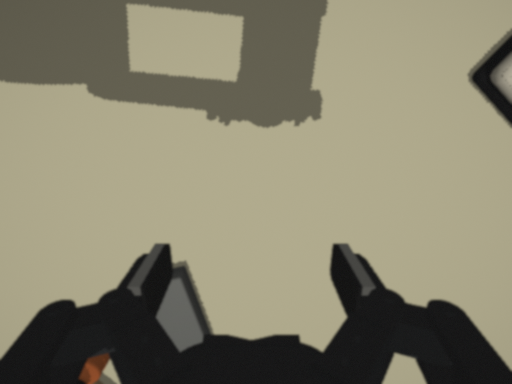

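The bottle candidates in the scene view are the white one on the lid at (283,195), the small white one at (306,267) and the orange one at (340,240). The description picks the large white one on the lid, at (229,178) in the side view. I'll check it in close crops.

Run:
```python
import cv2,numpy as np
a=cv2.imread("pics/scene0.png")[140:290,160:360];b=cv2.imread("pics/side0.png")[150:350,170:390]
a=cv2.resize(a,None,fx=4,fy=4,interpolation=cv2.INTER_CUBIC);b=cv2.resize(b,None,fx=3,fy=3,interpolation=cv2.INTER_CUBIC)
for im,f,x0,y0 in((a,4,160,140),(b,3,170,150)):
    for x in range(0,im.shape[1],20*f): cv2.putText(im,str(x0+x//f),(x,10),0,.4,(0,0,255),1);cv2.line(im,(x,0),(x,im.shape[0]),(0,0,255),1) if 0 else None
    for y in range(0,im.shape[0],20*f): cv2.putText(im,str(y0+y//f),(0,y+4),0,.4,(0,0,255),1)
cv2.imwrite("pics/c1.png",a);cv2.imwrite("pics/c2.png",b)
```

```text
(no output)
```

View pics/c1.png

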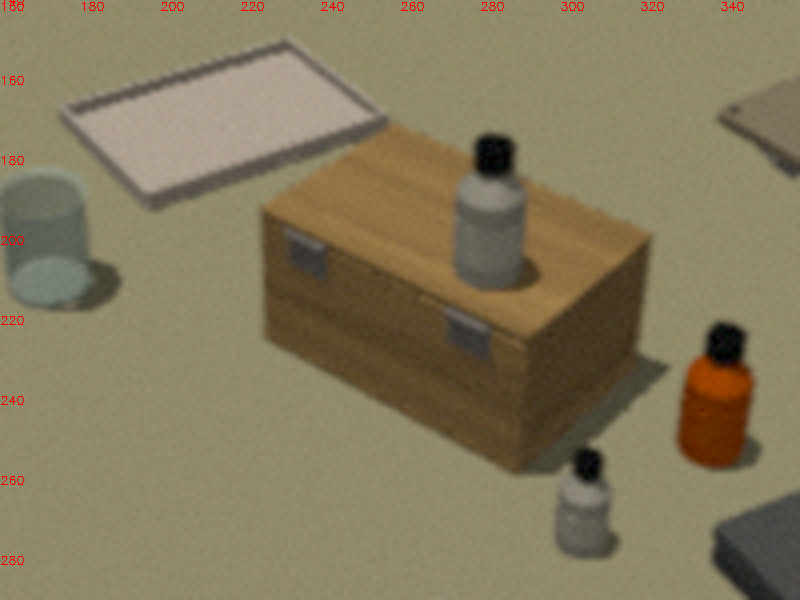

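View pics/c2.png

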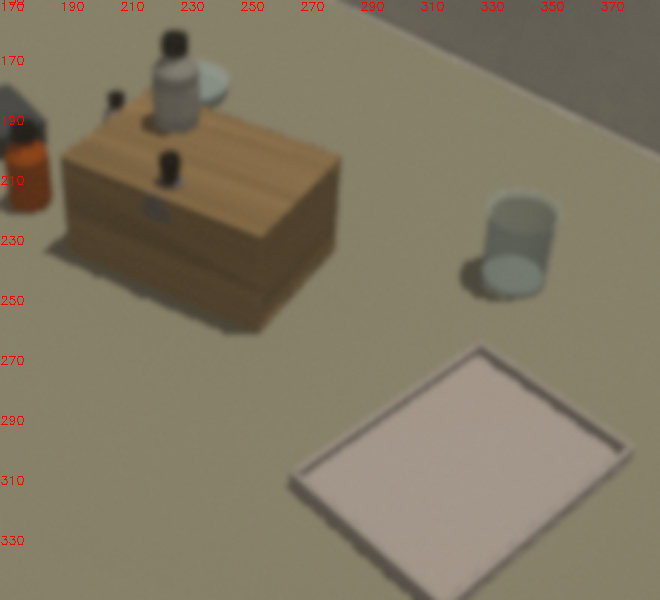

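The larger white bottle stands on the lid. The orange and small white ones on the bench are decoys. Next I measure the case, bottle, knob and tray by casting rays.

```bash
cat > h.py <<'E'
import numpy as np,cv2
from scipy.spatial.transform import Rotation as Ro
def ray(s,p,pose=None):
    d=np.array([(p[0]-s["cx"])/s["fx"],(p[1]-s["cy"])/s["fy"],1.])
    if "R" in s:
        R=np.array(s["R"]);t=np.array(s["t"]);return -R.T@t,R.T@d
    H=np.array(s["hand_eye"]);Rt=Ro.from_euler('xyz',pose["tcp_rot"],degrees=True).as_matrix()
    return Rt@H[:3,3]+pose["tool_pos"],Rt@H[:3,:3]@d
def onz(s,p,z,pose=None):
    o,d=ray(s,p,pose);return o+d*(z-o[2])/d[2]
def tri(rays):
    A=0;b=0
    for o,d in rays:
        d=d/np.linalg.norm(d);P=np.eye(3)-np.outer(d,d);A=A+P;b=b+P@o
    x=np.linalg.solve(A,b);return x,[np.linalg.norm(np.cross(x-o,d/np.linalg.norm(d))) for o,d in rays]
def proj(s,X,pose=None):
    if "R" in s: c=np.array(s["R"])@X+np.array(s["t"])
    else:
        H=np.array(s["hand_eye"]);Rt=Ro.from_euler('xyz',pose["tcp_rot"],degrees=True).as_matrix()
        c=H[:3,:3].T@(Rt.T@(np.array(X)-pose["tool_pos"])-H[:3,3])
    return np.array([s["cx"]+s["fx"]*c[0]/c[2],s["cy"]+s["fy"]*c[1]/c[2]])
E
python3 - <<'E'
from h import *
from bench import viewer
np.set_printoptions(precision=1,suppress=True)
A=viewer.snapshot("scene");B=viewer.snapshot("side")
for n,p in dict(pxmy=(225.75,191.75),pxpy=(291.75,224.25),mxpy=(323,199),mxmy=(258,170.5)).items(): print("scene",n,onz(A,p,118.5))
for n,p in dict(mxpy=(190.7,202.3),mxmy=(257.3,229),pxmy=(283.3,202.3)).items(): print("side",n,onz(B,p,118.5))
print("bottle captop c", tri([ray(A,(283.5,175.5)),ray(B,(228.3,161.8))]))
print("bottle base A",onz(A,(282.3,208.5),118.5),"B",onz(B,(229,191.5),118.5))
print("knob tip B",onz(B,(226.7,201.7),149.5),onz(B,(226.7,210),118.5))
for n,p in dict(a=(175.5,168.5),b=(198,191),c=(256.5,170),d=(232,150)).items(): print("tray sc",onz(A,p,18))
for n,p in dict(a=(267,310),b=(330,265.5),c=(380.5,300.5)).items(): print("tray sd",onz(B,p,18))
E
```

```text
scene pxmy [607.9 -72.7 118.5]
scene pxpy [551.3 146.2 118.5]
scene mxpy [408.5 110.3 118.5]
scene mxmy [ 465.1 -113.6  118.5]
side mxpy [405.5 102.5 118.5]
side mxmy [ 463.1 -116.7  118.5]
side pxmy [605.  -78.2 118.5]
bottle captop c (array([527.2,  74.9, 218.5]), [np.float64(0.46770255901067725), np.float64(0.4677025590107001)])
bottle base A [528.2  80.2 118.5] B [524.6  71.  118.5]
knob tip B [456.7   0.7 149.5] [458.3   3.6 118.5]
tray sc [ 593.7 -422.6   18. ]
tray sc [ 599.9 -254.4   18. ]
tray sc [ 366.6 -252.1   18. ]
tray sc [ 355.9 -423.    18. ]
tray sd [ 350.9 -270.8   18. ]
tray sd [ 588.3 -278.    18. ]
tray sd [ 582.  -442.6   18. ]
```

```bash
python3 -m crank '{"slide":[[0,0,-0.02],[0,0,-0.03],[0,0,-0.03],[0,0,-0.03],[0,0,-0.02]],"twist":[-0.12,-0.13,-0.13,-0.13,-0.125]}' 0 20
python3 -m crank '{"slide":[[-0.010,-0.030,0],[-0.014,-0.042,0],[-0.014,-0.042,0],[-0.014,-0.042,0],[-0.014,-0.042,0],[-0.014,-0.042,0],[-0.014,-0.042,0],[-0.014,-0.042,0]],"twist":[0,0,0,0,0,0,0,0]}'
```

```text
time: 0.75
tool_pos: [224.8, 556.7, 364.0]
tcp_rot: [179.9, 0.1, -165.3]
ft_force: [-0.1, 1.1, 0.2]
finger_gap: 85.4
time: 1.55
tool_pos: [410.4, 267.7, 361.3]
tcp_rot: [180.0, 0.0, -165.6]
ft_force: [0.2, 0.5, 0.5]
finger_gap: 85.7
```

```bash
python3 -m crank '{"slide":[[-0.011,-0.040,0],[-0.011,-0.040,0],[-0.011,-0.040,0],[-0.011,-0.036,0],[-0.011,-0.030,0],[-0.010,-0.030,0],[0,0,0],[0,0,0]],"twist":[0,0,0,0,0,0,0,0]}'
python3 - <<'E'
from h import *
from bench import viewer,status
import json
p=status.sense();s=viewer.snapshot("wrist")
cv2.imwrite("pics/w1.png",s["img"][:,:,::-1]);print(p["tool_pos"],p["tcp_rot"])
np.savez("w1.npz",tp=p["tool_pos"],tr=p["tcp_rot"])
print(proj(s,[527,75,218.5],p),proj(s,[456.6,2.1,149.5],p))
E
```

```text
time: 2.35
tool_pos: [526.4, 75.9, 360.9]
tcp_rot: [180.0, -0.0, -165.7]
ft_force: [-0.2, -0.2, 0.2]
finger_gap: 85.7
[526.44126799  75.87366697 360.92011988] [ 1.79972419e+02 -4.82199265e-02 -1.65699828e+02]
[250.51398472 176.64752509] [206.19305776  90.98946952]
```

View pics/w1.png

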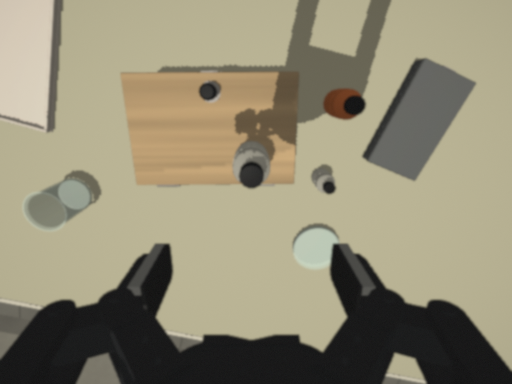

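The wrist view shows the bottle cap at (251,175), the knob tip at (207,92) and the lid corners at about (122,73), (298,73), (294,184) and (137,185). These agree with the predictions to 2 px.

Run:
```python
from h import *
from bench import viewer
np.set_printoptions(precision=1,suppress=True)
d=np.load("w1.npz");p=dict(tool_pos=d["tp"],tcp_rot=d["tr"])
s=viewer.snapshot("wrist");im=cv2.imread("pics/w1.png")
g=cv2.cvtColor(im,cv2.COLOR_BGR2HSV)
m=((g[...,0]>8)&(g[...,0]<20)&(g[...,1]>90)&(g[...,2]>100)).astype(np.uint8);m[200:]=0;m[:,302:]=0
m=cv2.morphologyEx(m,cv2.MORPH_OPEN,np.ones((3,3)))
c=max(cv2.findContours(m,0,2)[0],key=cv2.contourArea);h=cv2.convexHull(c)
q=cv2.approxPolyDP(h,5,True)[:,0];print(q.tolist())
q=[onz(s,x,118.5,p) for x in q];print(np.array(q))
for nm,px,z in(("cap",(251,175),218.5),("knobtip",(207,91.5),149.5)): print(nm,onz(s,px,z,p))
print("tray corner -x?",onz(s,(47,130),18,p),onz(s,(59,0),18,p))
print("beaker base",onz(s,(75,194),2,p))
```

```text
[[279, 73], [295, 100], [291, 182], [137, 182], [122, 74]]
[[ 413.4   83.3  118.5]
 [ 439.8  112.9  118.5]
 [ 549.5  140.9  118.5]
 [ 604.8  -75.1  118.5]
 [ 464.2 -110.9  118.5]]
cap [525.1  75.  218.5]
knobtip [456.9   3.2 149.5]
tray corner -x? [ 591.2 -269.9   18. ] [ 389.7 -255.7   18. ]
beaker base [ 707.1 -226.6    2. ]
```

```bash
python3 -m crank '{"slide":[[0,0.001,0.025],[0,0,0.035],[0,0,0.035],[0,0,0.035],[0,0,0.030],[0,0,0.025],[0,0,0.015],[0,0,0]],"twist":[0,0,0,0,0,0,0,0]}'
python3 - <<'E'
from h import *
from bench import viewer
for n in("side","wrist"):
    s=viewer.snapshot(n);cv2.imwrite(f"pics/{n}2.png",s["img"][:,:,::-1])
a=cv2.imread("pics/side2.png")[120:270,150:330];b=cv2.imread("pics/wrist2.png")
cv2.imwrite("pics/m2.png",np.hstack([cv2.resize(a,(400,333)),cv2.resize(b,(400,333))]))
E
```

```text
time: 3.25
tool_pos: [524.4, 78.0, 159.1]
tcp_rot: [179.9, -0.2, -165.5]
ft_force: [-0.8, 1.1, -0.2]
finger_gap: 85.1
```

View pics/m2.png

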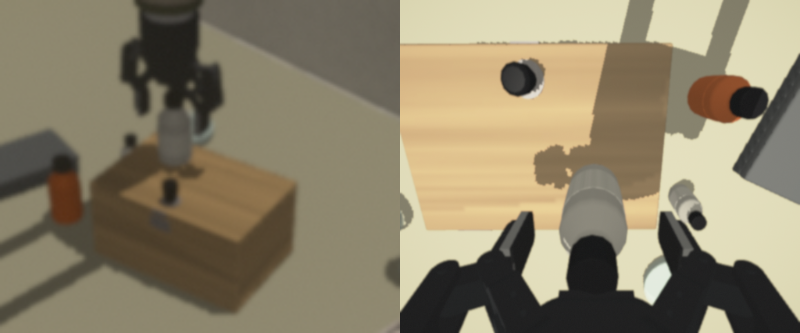

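The bottle stands centred between the fingers (wrist view, about x=597 in the montage). I'll lower slightly and grip.

```bash
python3 -m crank '{"slide":[[0,0,0.005],[0,0,0.002],[0,0,0]],"twist":[0,0,0]}'
python3 -m crank '{"slide":[[0,0,0],[0,0,0],[0,0,0],[0,0,0],[0,0,0],[0,0,0],[0,0,0]],"twist":[0,0,0,0,0,0,0]}' 1 45
```

```text
time: 3.65
tool_pos: [526.5, 77.3, 154.7]
tcp_rot: [-180.0, 0.0, -165.6]
ft_force: [-1.1, 0.0, -1.0]
finger_gap: 85.8
time: 4.35
tool_pos: [526.5, 77.2, 154.8]
tcp_rot: [-180.0, 0.0, -165.6]
ft_force: [-0.5, -0.4, 4.7]
finger_gap: 44.5
```

```bash
python3 -m crank '{"slide":[[0,0,-0.005],[0,0,-0.010],[0,0,-0.020],[0,0,-0.025],[0,0,-0.020],[0,0,-0.010],[0,0,0]],"twist":[0,0,0,0,0,0,0]}'
```

```text
time: 5.05
tool_pos: [527.1, 77.4, 246.2]
tcp_rot: [-180.0, 0.2, -165.6]
ft_force: [-0.6, -0.2, -1.8]
finger_gap: 44.7
```

```bash
python3 -c "
from h import *
from bench import viewer
s=viewer.snapshot('side');cv2.imwrite('pics/side3.png',cv2.resize(s['img'][80:270,130:350,::-1],None,fx=3,fy=3))"
```

```text
(no output)
```

View pics/side3.png

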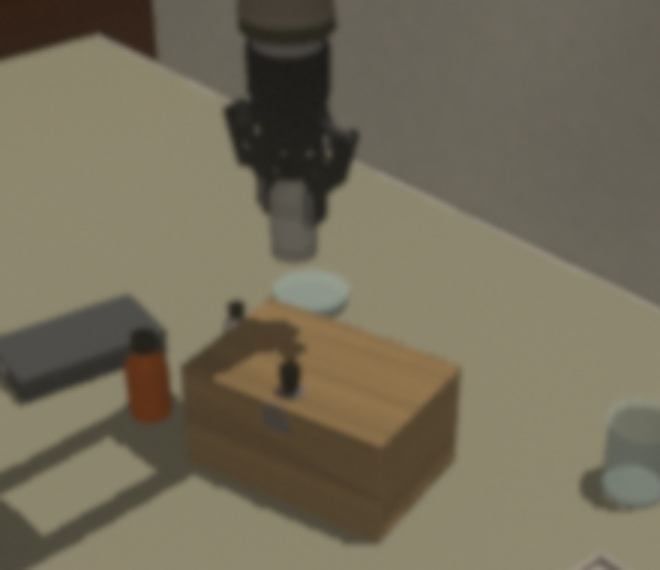

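The bottle is held upright and clear of the lid. I'll carry it to the tray.

```bash
python3 -m crank '{"slide":[[0.009,-0.017,0],[0.016,-0.030,0],[0.019,-0.036,0],[0.019,-0.036,0],[0.019,-0.036,0],[0.019,-0.036,0],[0.019,-0.036,0],[0.019,-0.036,0]],"twist":[0,0,0,0,0,0,0,0]}'
python3 -m crank '{"slide":[[0.019,-0.036,0],[0.019,-0.036,0],[0.019,-0.036,0],[0.016,-0.030,0],[0.010,-0.019,0],[0,0,0],[0,0,0]],"twist":[0,0,0,0,0,0,0]}'
python3 - <<'E'
from h import *
from bench import viewer,status
p=status.sense();s=viewer.snapshot("wrist")
cv2.imwrite("pics/w4.png",s["img"][:,:,::-1]);print(p["tool_pos"],p["tcp_rot"])
np.savez("w4.npz",tp=p["tool_pos"],tr=p["tcp_rot"])
E
```

```text
time: 5.9
tool_pos: [455.5, -213.1, 242.4]
tcp_rot: [179.9, -0.1, -165.6]
ft_force: [1.2, 0.0, -1.6]
finger_gap: 44.7
time: 6.6
tool_pos: [415.4, -383.8, 242.5]
tcp_rot: [179.9, -0.1, -165.7]
ft_force: [0.4, 0.4, -1.4]
finger_gap: 44.7
[ 415.35714481 -383.81069955  242.48322143] [ 1.79850663e+02 -9.38061118e-02 -1.65682935e+02]
```

View pics/w4.png

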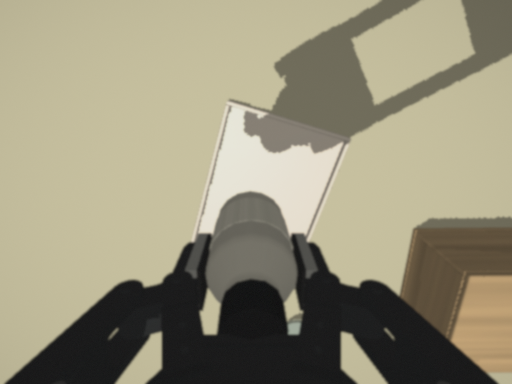

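Run:
```python
from h import *
from bench import viewer
np.set_printoptions(precision=1,suppress=True)
d=np.load("w4.npz");p=dict(tool_pos=d["tp"],tcp_rot=d["tr"])
s=viewer.snapshot("wrist")
for px in((229,100),(349,139),(196,238),(308,236)): print(onz(s,px,18,p))
```

```text
[ 349.1 -429.3   18. ]
[ 357.7 -266.    18. ]
[ 551.4 -433.1   18. ]
[ 507.2 -273.4   18. ]
```

```bash
python3 -m crank '{"slide":[[0,0,0.015],[0,0,0.030],[0,0,0.035],[0,0,0.035],[0,0,0.030],[0,0,0.025],[0,0,0.016],[0,0,0.008]],"twist":[0,0,0,0,0,0,0,0]}'
python3 -m crank '{"slide":[[0,0,0.001],[0,0,0],[0,0,0]],"twist":[0,0,0]}'
```

```text
time: 7.5
tool_pos: [415.2, -382.7, 47.9]
tcp_rot: [179.9, -0.1, -165.6]
ft_force: [-0.2, -0.3, -0.6]
finger_gap: 44.5
time: 7.8
tool_pos: [416.8, -385.3, 50.9]
tcp_rot: [-179.8, 0.0, -165.7]
ft_force: [-0.2, 0.1, -1.4]
finger_gap: 44.3
```

```bash
python3 -m crank '{"slide":[[0,0,0.003],[0,0,0.002],[0,0,0],[0,0,0]],"twist":[0,0,0,0]}'
python3 -m crank '{"slide":[[0,0,0.002],[0,0,0],[0,0,0]],"twist":[0,0,0]}'
python3 -m crank '{"slide":[[0,0,0.001],[0,0,0],[0,0,0]],"twist":[0,0,0]}'
```

```text
time: 8.2
tool_pos: [415.8, -384.4, 44.3]
tcp_rot: [-180.0, -0.0, -165.7]
ft_force: [-0.2, 0.1, -1.9]
finger_gap: 44.6
time: 8.5
tool_pos: [415.8, -384.3, 42.1]
tcp_rot: [180.0, -0.0, -165.7]
ft_force: [-0.2, -0.4, -1.3]
finger_gap: 44.6
time: 8.8
tool_pos: [416.0, -384.5, 41.5]
tcp_rot: [-180.0, -0.0, -165.7]
ft_force: [0.1, 0.1, -0.0]
finger_gap: 44.7
```

```bash
python3 -m crank '{"slide":[[0,0,0.001],[0,0,0]],"twist":[0,0]}'
python3 -m crank '{"slide":[[0,0,0],[0,0,0],[0,0,0],[0,0,0],[0,0,0],[0,0,0]],"twist":[0,0,0,0,0,0]}' 0 20
python3 -m crank '{"slide":[[0,0,-0.010],[0,0,-0.020],[0,0,-0.030],[0,0,-0.040],[0,0,-0.040],[0,0,-0.040],[0,0,-0.030],[0,0,-0.020]],"twist":[0,0,0,0,0,0,0,0]}'
python3 - <<'E'
from h import *
from bench import viewer
for n in("side","wrist"):
    s=viewer.snapshot(n);cv2.imwrite(f"pics/{n}5.png",s["img"][:,:,::-1])
a=cv2.imread("pics/side5.png")[150:384,200:512];b=cv2.imread("pics/wrist5.png")
cv2.imwrite("pics/m5.png",np.hstack([cv2.resize(a,(400,300)),cv2.resize(b,(400,300))]))
E
```

```text
time: 9.0
tool_pos: [416.2, -384.6, 41.3]
tcp_rot: [-180.0, -0.0, -165.7]
ft_force: [-2.5, 2.5, 7.6]
finger_gap: 44.5
time: 9.6
tool_pos: [415.9, -384.4, 40.2]
tcp_rot: [-180.0, -0.0, -165.7]
ft_force: [-0.6, 0.7, -0.3]
finger_gap: 85.2
time: 10.4
tool_pos: [416.6, -385.0, 274.7]
tcp_rot: [-179.7, 0.1, -165.7]
ft_force: [0.4, -0.5, 0.6]
finger_gap: 85.9
```

View pics/m5.png

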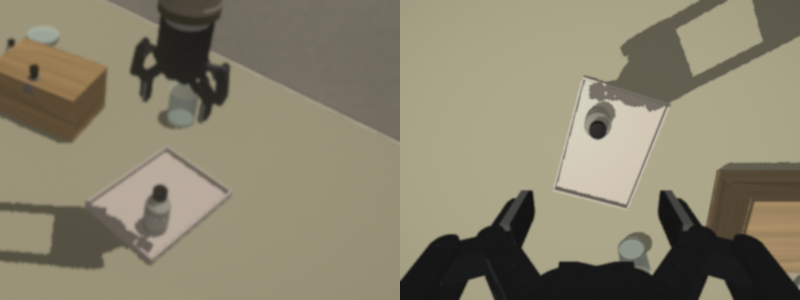

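The bottle stands upright inside the tray. In the side view its cap is at about (160,190) of the crop. Next is the knob.

```bash
python3 -m crank '{"slide":[[-0.006,0.016,0],[-0.014,0.038,0],[-0.015,0.041,0],[-0.015,0.041,0],[-0.015,0.041,0],[-0.015,0.041,0],[-0.015,0.041,0],[-0.015,0.041,0]],"twist":[0,0,0,0,0,0,0,0]}'
python3 -m crank '{"slide":[[-0.015,0.041,0],[-0.010,0.025,0],[0,0,0],[0,0,0]],"twist":[0,0,0,0]}'
python3 - <<'E'
from h import *
from bench import viewer,status
p=status.sense();s=viewer.snapshot("wrist")
cv2.imwrite("pics/w6.png",s["img"][:,:,::-1]);print(p["tool_pos"],p["tcp_rot"])
np.savez("w6.npz",tp=p["tool_pos"],tr=p["tcp_rot"])
d=np.load("w6.npz")
print(proj(s,[456.9,3,149.5],p))
s2=s;im=cv2.imread("pics/wrist5.png")
np.set_printoptions(precision=1,suppress=True)
q=dict(tool_pos=np.array([416.3,-384.7,273.5]),tcp_rot=np.array([180,0,-165.7]))
for px in((236.8,97),(345.6,132),(290.6,265),(199.7,240.6)):print(onz(s,px,18,q))
E
```

```text
time: 11.3
tool_pos: [446.9, -63.7, 268.4]
tcp_rot: [179.9, -0.2, -165.7]
ft_force: [0.2, 0.8, 0.4]
finger_gap: 85.3
time: 11.7
tool_pos: [455.1, 4.6, 268.7]
tcp_rot: [180.0, -0.2, -165.5]
ft_force: [0.6, -0.8, 0.0]
finger_gap: 85.4
[455.11522516   4.6308637  268.67940544] [ 1.79980690e+02 -1.64012780e-01 -1.65530114e+02]
[249.4158868  184.63228933]
[ 345.5 -423.4   18. ]
[ 353.2 -263.9   18. ]
[ 582.4 -274.8   18. ]
[ 574.8 -430.3   18. ]
```

View pics/w6.png

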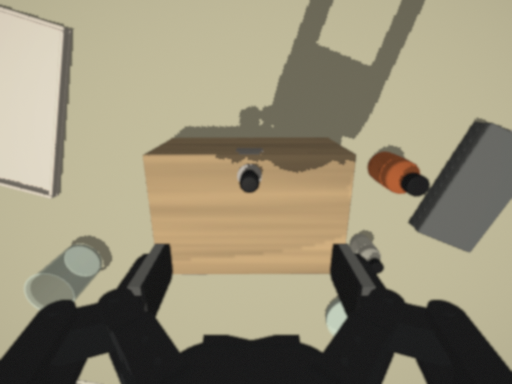

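```bash
python3 -m crank '{"slide":[[-0.001,-0.002,0.015],[0,0,0.030],[0,0,0.035],[0,0,0.030],[0,0,0.020],[0,0,0.010],[0,0,0.005],[0,0,0]],"twist":[0,0,0,0,0,0,0,0]}'
python3 -m crank '{"slide":[[0,0,0],[0,0,0]],"twist":[0,0]}'
```

```text
time: 12.55
tool_pos: [457.4, 1.5, 124.8]
tcp_rot: [-180.0, -0.1, -165.7]
ft_force: [-0.5, -0.8, -0.3]
finger_gap: 85.1
time: 12.75
tool_pos: [458.5, 1.8, 126.4]
tcp_rot: [-179.9, 0.1, -165.7]
ft_force: [-0.4, -0.8, 0.5]
finger_gap: 85.7
```

```bash
python3 -m crank '{"slide":[[0.001,0,0.002],[0,0,0.001],[0,0,0]],"twist":[0,0,0]}'
python3 -m crank '{"slide":[[0,0,0],[0,0,0],[0,0,0],[0,0,0],[0,0,0],[0,0,0],[0,0,0],[0,0,0]],"twist":[0,0,0,0,0,0,0,0]}' 1 25
python3 - <<'E'
from h import *
from bench import viewer
s=viewer.snapshot("wrist");cv2.imwrite("pics/w7.png",s["img"][:,:,::-1])
E
```

```text
time: 13.05
tool_pos: [456.6, 1.8, 122.1]
tcp_rot: [-180.0, -0.0, -165.7]
ft_force: [-0.4, 0.7, -0.3]
finger_gap: 85.4
time: 13.85
tool_pos: [456.3, 2.8, 122.3]
tcp_rot: [179.9, -0.0, -165.6]
ft_force: [-2.6, 5.7, 3.5]
finger_gap: 19.5
```

View pics/w7.png

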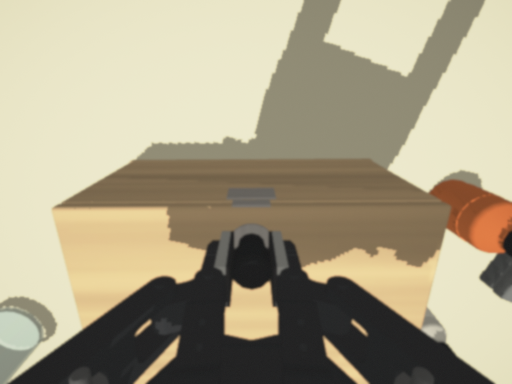

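The knob is held, with a gap of 19.5 mm. I compute the lid arc in tool axes.

Run:
```python
import numpy as np
# steps: start small
th=np.concatenate([[0,.05],np.linspace(.05,1.86,23)[1:]])
P=np.c_[-128*np.cos(th)+30*np.sin(th),128*np.sin(th)+30*np.cos(th)]
d=-np.diff(P,axis=0)
for i in range(0,len(d),8): print([round(t,2) for t in th[i+1:i+9]],[[round(float(a)/1000,4),0,round(float(b)/1000,4)] for a,b in d[i:i+8]])
```

```text
[np.float64(0.05), np.float64(0.13), np.float64(0.21), np.float64(0.3), np.float64(0.38), np.float64(0.46), np.float64(0.54), np.float64(0.63)] [[-0.0017, 0, -0.0064], [-0.0034, 0, -0.0103], [-0.0042, 0, -0.0099], [-0.005, 0, -0.0096], [-0.0058, 0, -0.0091], [-0.0065, 0, -0.0086], [-0.0072, 0, -0.008], [-0.0079, 0, -0.0074]]
[np.float64(0.71), np.float64(0.79), np.float64(0.87), np.float64(0.96), np.float64(1.04), np.float64(1.12), np.float64(1.2), np.float64(1.28)] [[-0.0085, 0, -0.0067], [-0.009, 0, -0.006], [-0.0094, 0, -0.0053], [-0.0098, 0, -0.0045], [-0.0102, 0, -0.0037], [-0.0104, 0, -0.0028], [-0.0106, 0, -0.0019], [-0.0108, 0, -0.0011]]
[np.float64(1.37), np.float64(1.45), np.float64(1.53), np.float64(1.61), np.float64(1.7), np.float64(1.78), np.float64(1.86)] [[-0.0108, 0, -0.0002], [-0.0108, 0, 0.0007], [-0.0107, 0, 0.0016], [-0.0105, 0, 0.0025], [-0.0103, 0, 0.0033], [-0.01, 0, 0.0042], [-0.0096, 0, 0.005]]
```

```bash
python3 -m crank '{"slide":[[-0.0017,0,-0.0064],[-0.0034,0,-0.0103],[-0.0042,0,-0.0099],[-0.005,0,-0.0096],[0,0,0]],"twist":[0,0,0,0,0]}'
python3 - <<'E'
from h import *
from bench import viewer
s=viewer.snapshot("wrist");a=s["img"][:,:,::-1];b=viewer.snapshot("side")["img"][100:280,130:330,::-1]
cv2.imwrite("pics/m8.png",np.hstack([cv2.resize(b,(400,360)),cv2.resize(a,(400,360))]))
E
```

```text
time: 14.4
tool_pos: [470.4, 6.5, 159.5]
tcp_rot: [179.9, -0.0, -165.6]
ft_force: [-3.4, 6.2, -0.6]
finger_gap: 19.4
```

View pics/m8.png

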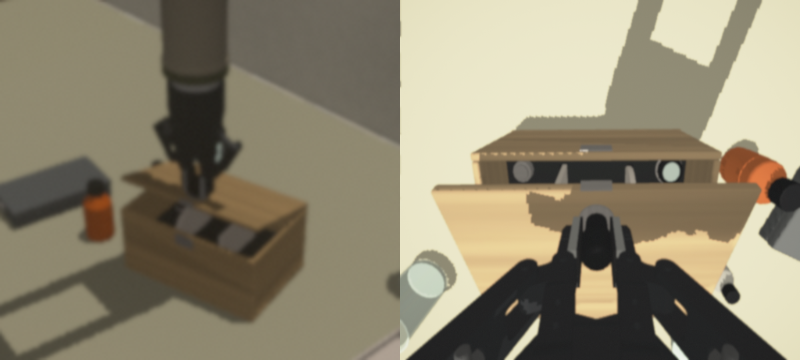

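The lid is opening and follows the knob with small forces. Both plates are visible inside.

```bash
python3 -m crank '{"slide":[[-0.0058,0,-0.0091],[-0.0065,0,-0.0086],[-0.0072,0,-0.008],[-0.0079,0,-0.0074],[-0.0085,0,-0.0067],[-0.009,0,-0.006]],"twist":[0,0,0,0,0,0]}'
python3 -m crank '{"slide":[[-0.0094,0,-0.0053],[-0.0098,0,-0.0045],[-0.0102,0,-0.0037],[-0.0104,0,-0.0028],[-0.0106,0,-0.0019],[-0.0108,0,-0.0011],[0,0,0]],"twist":[0,0,0,0,0,0,0]}'
python3 - <<'E'
from h import *
from bench import viewer
b=viewer.snapshot("side")["img"][60:280,130:350,::-1]
cv2.imwrite("pics/s9.png",cv2.resize(b,None,fx=2.5,fy=2.5))
E
```

```text
time: 15.1
tool_pos: [513.5, 17.7, 204.8]
tcp_rot: [179.9, -0.1, -165.6]
ft_force: [-4.8, 7.2, 0.7]
finger_gap: 19.4
time: 15.8
tool_pos: [574.1, 33.6, 224.4]
tcp_rot: [179.9, 0.0, -165.6]
ft_force: [-3.5, 8.1, 4.1]
finger_gap: 19.2
```

View pics/s9.png

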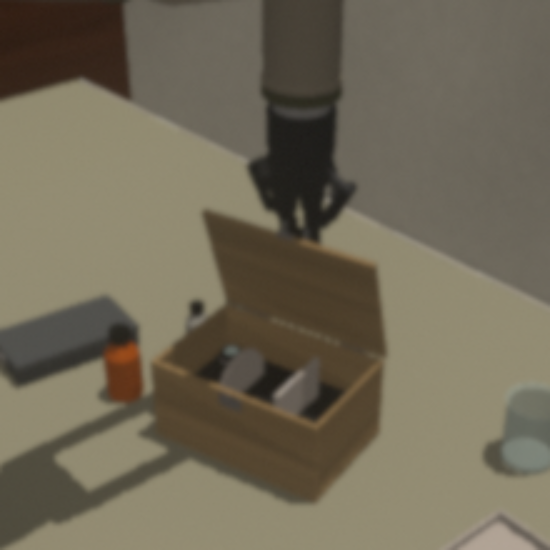

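The round plate is on the +y side, at (243,370) in the crop. The square one is on the -y side, at (297,385). I continue to near the stop.

```bash
python3 -m crank '{"slide":[[-0.0108,0,-0.0002],[-0.0108,0,0.0007],[-0.0107,0,0.0016],[-0.0105,0,0.0025],[0,0,0]],"twist":[0,0,0,0,0]}'
python3 -m crank '{"slide":[[-0.0103,0,0.0033],[-0.010,0,0.0042],[-0.0060,0,0.003],[0,0,0],[0,0,0]],"twist":[0,0,0,0,0]}'
```

```text
time: 16.35
tool_pos: [615.9, 44.5, 219.7]
tcp_rot: [179.9, 0.1, -165.6]
ft_force: [-2.6, 10.3, 4.3]
finger_gap: 19.6
time: 16.85
tool_pos: [640.9, 51.0, 209.4]
tcp_rot: [179.9, 0.1, -165.6]
ft_force: [-1.9, 9.9, 2.6]
finger_gap: 19.8
```

```bash
python3 -m crank '{"slide":[[0,0,0],[-0.003,0,0],[-0.003,0,0],[-0.003,0,0],[0,0,0],[0,0,0]],"twist":[0,0,0,0,0,0]}' 0 20
python3 -m crank '{"slide":[[-0.002,0,-0.010],[-0.002,0,-0.020],[0,0,-0.030],[0,0,-0.035],[0,0,-0.035],[0,0,-0.030],[0,0,-0.015],[0,0,0]],"twist":[0,0,0,0,0,0,0,0]}'
python3 - <<'E'
from h import *
from bench import viewer
b=viewer.snapshot("side")["img"][60:280,130:350,::-1]
c=viewer.snapshot("scene")["img"][80:300,150:370,::-1]
cv2.imwrite("pics/s10.png",np.hstack([cv2.resize(b,(400,400)),cv2.resize(c,(400,400))]))
E
```

```text
time: 17.45
tool_pos: [649.0, 50.7, 208.1]
tcp_rot: [-180.0, -0.0, -165.7]
ft_force: [0.2, 0.2, -0.1]
finger_gap: 85.5
time: 18.25
tool_pos: [653.9, 52.0, 387.9]
tcp_rot: [-179.9, 0.3, -165.7]
ft_force: [0.7, -0.7, 1.6]
finger_gap: 85.2
```

View pics/s10.png

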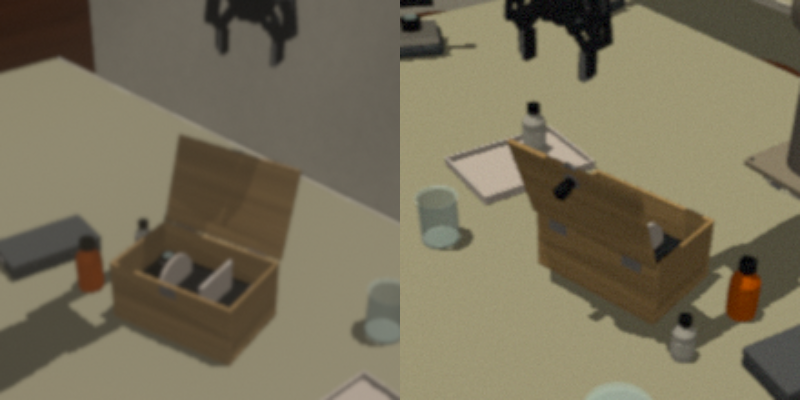

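```bash
python3 -m crank '{"slide":[[0.016,0.005,0],[0.030,0.008,0],[0.035,0.009,0],[0.035,0.010,0],[0.025,0.007,0],[0.010,0.003,0],[0,0,0],[0,0,0]],"twist":[0,0,0,0,0,0,0,0]}'
python3 - <<'E'
from h import *
from bench import viewer,status
p=status.sense();s=viewer.snapshot("wrist")
cv2.imwrite("pics/w11.png",s["img"][:,:,::-1]);print(p["tool_pos"],p["tcp_rot"])
np.savez("w11.npz",tp=p["tool_pos"],tr=p["tcp_rot"])
print(proj(s,[497.1,54.8,104],p))
cv2.imwrite("pics/w11c.png",cv2.resize(s["img"][60:260,120:380,::-1],None,fx=3,fy=3))
E
```

```text
time: 19.15
tool_pos: [496.7, 55.2, 382.5]
tcp_rot: [-180.0, -0.1, -165.7]
ft_force: [0.6, 0.3, 0.4]
finger_gap: 85.3
[496.65683667  55.22248768 382.53344119] [-1.79990785e+02 -6.78474200e-02 -1.65666123e+02]
[251.15708222 151.01077999]
```

View pics/w11c.png

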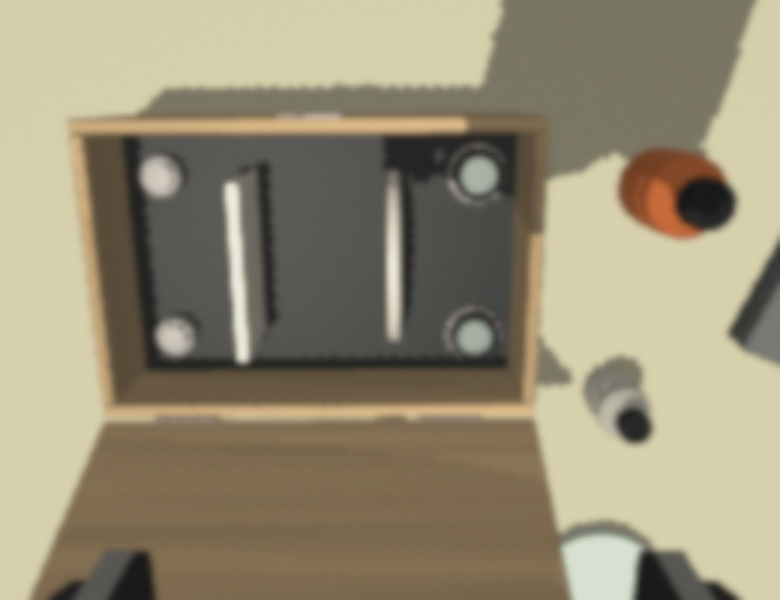

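```bash
python3 -m crank '{"slide":[[0,0,0.020],[0,0,0.035],[0,0,0.045],[0,0,0.045],[0,0,0.040],[0,0,0.030],[0,0,0.015],[0,0,0]],"twist":[0,0,0,0,0,0,0,0]}' 0.45 20
python3 -m crank '{"slide":[[0,0,0],[0,0,0]],"twist":[0,0]}'
python3 - <<'E'
from h import *
from bench import viewer,status
p=status.sense();s=viewer.snapshot("wrist")
cv2.imwrite("pics/w12.png",s["img"][:,:,::-1]);print(p["tool_pos"],p["tcp_rot"])
print(proj(s,[497.1,54.8,104],p))
E
```

```text
time: 20.0
tool_pos: [494.8, 55.1, 150.5]
tcp_rot: [179.9, -0.3, -165.7]
ft_force: [0.0, 0.0, -0.4]
finger_gap: 47.0
time: 20.2
tool_pos: [497.8, 55.2, 155.6]
tcp_rot: [-179.9, 0.2, -165.7]
ft_force: [0.4, -0.6, 0.3]
finger_gap: 47.0
[497.78880953  55.17161087 155.55617971] [-1.79935796e+02  1.62236891e-01 -1.65661593e+02]
[251.3755914  209.70882326]
```

View pics/w12.png

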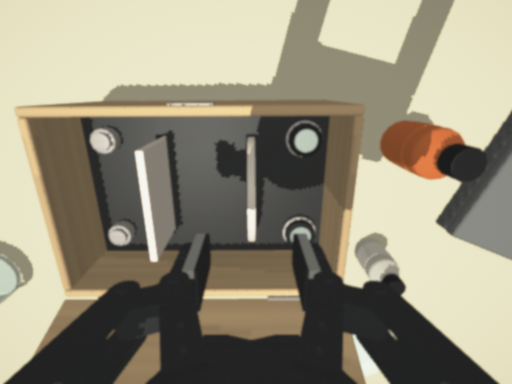

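The plate edge at (251,200) lies midway between the finger tips at (208,240) and (295,240). I descend and grip.

```bash
python3 -m crank '{"slide":[[0,0,0.015],[0,0,0.020],[0,0,0.020],[0,0,0.015],[0,0,0.010],[0,0,0.006],[0,0,0]],"twist":[0,0,0,0,0,0,0]}'
python3 -m crank '{"slide":[[0,0,0],[0,0,0]],"twist":[0,0]}'
```

```text
time: 20.95
tool_pos: [495.7, 55.1, 66.6]
tcp_rot: [-180.0, -0.1, -165.7]
ft_force: [-0.3, -0.5, -0.2]
finger_gap: 47.0
time: 21.15
tool_pos: [496.9, 55.2, 68.2]
tcp_rot: [-180.0, 0.1, -165.7]
ft_force: [-0.2, -0.5, 0.8]
finger_gap: 47.3
```

```bash
python3 -m crank '{"slide":[[0,0,0.002],[0,0,0],[0,0,0],[0,0,0],[0,0,0],[0,0,0],[0,0,0],[0,0,0]],"twist":[0,0,0,0,0,0,0,0]}' 1 40
python3 -m crank '{"slide":[[0,0,0],[0,0,0]],"twist":[0,0]}' 1 60
```

```text
time: 21.95
tool_pos: [496.2, 55.2, 65.4]
tcp_rot: [-180.0, -0.0, -165.7]
ft_force: [-1.1, 1.0, 1.3]
finger_gap: 5.3
time: 22.15
tool_pos: [496.2, 55.2, 65.4]
tcp_rot: [-180.0, -0.0, -165.7]
ft_force: [-0.4, 1.7, 3.8]
finger_gap: 5.1
```

```bash
python3 -m crank '{"slide":[[0,0,-0.005],[0,0,-0.008],[0,0,-0.010],[0,0,-0.010],[0,0,-0.010]],"twist":[0,0,0,0,0]}'
python3 -m crank '{"slide":[[0,0,-0.015],[0,0,-0.025],[0,0,-0.030],[0,0,-0.030],[0,0,-0.020],[0,0,-0.007],[0,0,0],[0,0,0]],"twist":[0,0,0,0,0,0,0,0]}'
python3 - <<'E'
from h import *
from bench import viewer
b=viewer.snapshot("side")["img"][40:280,130:370,::-1]
c=viewer.snapshot("wrist")["img"][:,:,::-1]
cv2.imwrite("pics/s13.png",np.hstack([cv2.resize(b,(390,390)),cv2.resize(c,(400,390))]))
E
```

```text
time: 22.65
tool_pos: [496.4, 55.1, 109.6]
tcp_rot: [-180.0, 0.0, -165.7]
ft_force: [0.1, -0.1, -0.8]
finger_gap: 5.3
time: 23.45
tool_pos: [495.6, 55.2, 234.3]
tcp_rot: [180.0, -0.1, -165.7]
ft_force: [-0.0, 0.7, -1.2]
finger_gap: 5.4
```

View pics/s13.png

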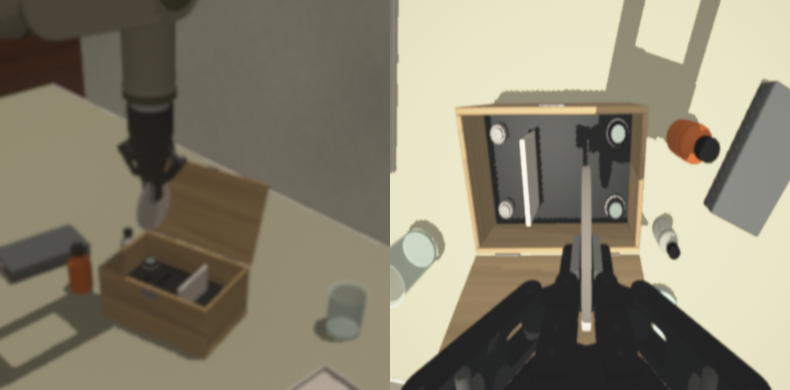

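The plate is out and held upright, and the square plate stays in its slot. I carry it to the tray, then turn it.

```bash
python3 -m crank '{"slide":[[0.006,-0.016,0],[0.010,-0.030,0],[0.012,-0.036,0],[0.012,-0.036,0],[0.012,-0.036,0],[0.012,-0.036,0],[0.012,-0.036,0],[0.012,-0.036,0]],"twist":[0,0,0,0,0,0,0,0]}'
python3 -m crank '{"slide":[[0.012,-0.036,0],[0.012,-0.036,0],[0.012,-0.034,0],[0.008,-0.018,0],[0.003,-0.008,0],[0,0,0]],"twist":[0,0,0,0,0,0]}'
python3 -m crank '{"slide":[[0,0,0],[0,0,0],[0,0,0],[0,0,0],[0,0,0],[0,0,0],[0,0,0]],"twist":[0.08,0.13,0.14,0.14,0.14,0.14,0.14]}'
python3 -m crank '{"slide":[[0,0,0],[0,0,0],[0,0,0],[0,0,0],[0,0,0],[0,0,0],[0,0,0],[0,0,0]],"twist":[0.14,0.14,0.14,0.14,0.14,0.13,0.07,0]}'
python3 -m crank '{"slide":[[0,0,0],[0,0,0],[0,0,0]],"twist":[0,0,0]}'
```

```text
time: 24.35
tool_pos: [474.8, -221.6, 234.0]
tcp_rot: [179.9, -0.1, -165.7]
ft_force: [1.7, -0.0, -1.5]
finger_gap: 5.2
time: 24.95
tool_pos: [462.5, -360.0, 234.6]
tcp_rot: [179.9, -0.1, -165.7]
ft_force: [-0.0, 0.4, -1.2]
finger_gap: 5.4
time: 25.65
tool_pos: [463.6, -357.9, 235.5]
tcp_rot: [-180.0, -0.0, 142.0]
ft_force: [-0.8, 0.3, 0.0]
finger_gap: 5.2
time: 26.45
tool_pos: [463.5, -358.1, 235.5]
tcp_rot: [-180.0, -0.0, 90.7]
ft_force: [0.2, -0.5, -0.3]
finger_gap: 5.2
time: 26.75
tool_pos: [463.0, -359.6, 235.5]
tcp_rot: [-180.0, 0.0, 90.7]
ft_force: [0.2, -0.0, -1.1]
finger_gap: 5.2
```

Run:
```python
from h import *
from bench import viewer,status
p=status.sense();np.savez("w14.npz",tp=p["tool_pos"],tr=p["tcp_rot"])
for n in("wrist","side","scene"):
    s=viewer.snapshot(n);cv2.imwrite(f"pics/{n}14.png",s["img"][:,:,::-1])
a=cv2.imread("pics/side14.png")[60:384,140:512];b=cv2.imread("pics/scene14.png")[40:290,100:370]
cv2.imwrite("pics/m14.png",np.hstack([cv2.resize(a,(400,348)),cv2.resize(b,(376,348))]))
print(p["tool_pos"],p["tcp_rot"])
```

```text
[ 463.0335918  -359.59738315  235.46722772] [-1.79974261e+02  1.68313900e-02  9.07167959e+01]
```

View pics/m14.png

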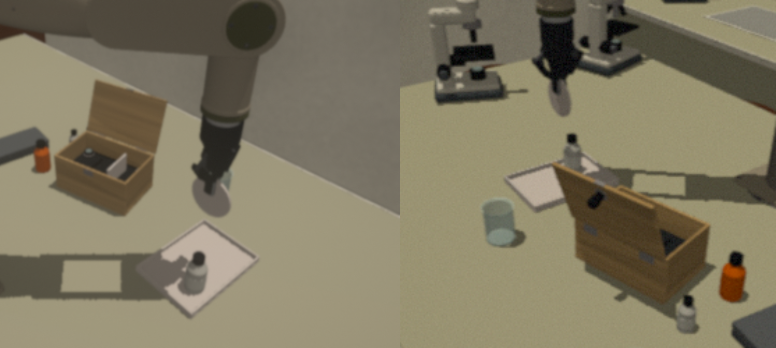

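View pics/wrist14.png

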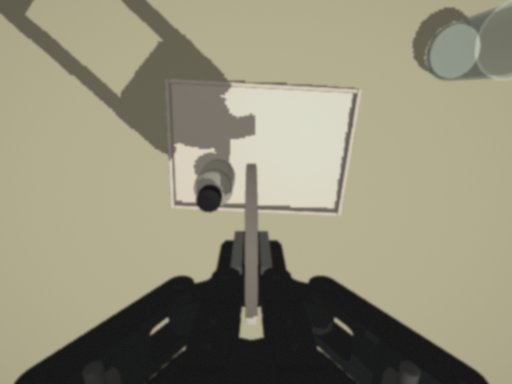

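Run:
```python
from h import *
from bench import viewer
np.set_printoptions(precision=1,suppress=True)
d=np.load("w14.npz");p=dict(tool_pos=d["tp"],tcp_rot=d["tr"])
s=viewer.snapshot("wrist")
q=np.array([onz(s,px,18,p) for px in((166,80),(359,89),(341,214),(173,207))]);print(q,q.mean(0))
im=cv2.imread("pics/wrist14.png").astype(int)
for y in(175,190,205,220,228):
    print(y,cv2.cvtColor(im[y:y+1,235:270].astype(np.uint8),6)[0].tolist())
```

```text
[[ 358.8 -264.8   18. ]
 [ 592.3 -271.9   18. ]
 [ 590.2 -438.1   18. ]
 [ 354.2 -430.5   18. ]] [ 473.9 -351.3   18. ]
175 [184, 206, 212, 213, 213, 213, 213, 213, 212, 203, 174, 135, 112, 106, 105, 105, 105, 105, 105, 105, 114, 142, 182, 206, 213, 215, 214, 214, 215, 215, 215, 215, 214, 215, 215]
190 [212, 212, 213, 212, 212, 212, 212, 212, 209, 193, 161, 128, 113, 111, 111, 111, 111, 110, 110, 110, 114, 135, 175, 204, 212, 213, 214, 213, 214, 213, 214, 214, 214, 214, 214]
205 [108, 108, 109, 109, 109, 110, 110, 109, 109, 109, 111, 113, 114, 114, 114, 114, 114, 114, 113, 113, 114, 120, 133, 151, 160, 163, 164, 164, 164, 165, 164, 164, 164, 164, 165]
220 [174, 174, 174, 174, 174, 175, 173, 173, 168, 152, 133, 121, 118, 117, 117, 117, 117, 116, 116, 116, 116, 119, 134, 154, 168, 173, 174, 173, 174, 174, 174, 174, 174, 174, 174]
228 [173, 174, 173, 173, 173, 173, 172, 172, 168, 153, 134, 121, 119, 118, 118, 118, 118, 118, 118, 118, 117, 122, 136, 156, 169, 172, 173, 173, 173, 173, 173, 173, 173, 174, 174]
```

```bash
python3 -m crank '{"slide":[[0.004,0.005,0],[0.0045,0.006,0],[0,0,0],[0,0,0],[0,0,0],[0,0,0]],"twist":[0.006,0.006,0,0,0,0]}'
python3 - <<'E'
from h import *
from bench import viewer,status
p=status.sense();s=viewer.snapshot("wrist")
np.set_printoptions(precision=2,suppress=True)
print(p["tool_pos"],p["tcp_rot"],p["ft_force"],p["finger_gap"],p["qd"])
print("tray centre px",proj(s,[474,-351,18],p))
im=[cv2.resize(s["img"][:,:,::-1],(400,300)),cv2.resize(viewer.snapshot("side")["img"][100:384,134:512,::-1],(400,300))]
cv2.imwrite("pics/m15.png",np.hstack(im))
A=viewer.snapshot("scene");B=viewer.snapshot("side")
cv2.imwrite("pics/plA.png",cv2.resize(A["img"][60:160,170:290,::-1],None,fx=6,fy=6,interpolation=2)[:600])
cv2.imwrite("pics/plB.png",cv2.resize(B["img"][190:290,280:400,::-1],None,fx=6,fy=6,interpolation=2)[:600])
E
```

```text
time: 27.55
tool_pos: [473.8, -351.5, 235.4]
tcp_rot: [-180.0, 0.0, 89.9]
ft_force: [1.0, -0.3, 0.0]
finger_gap: 5.4
[ 473.76 -351.45  235.44] [-179.97    0.03   89.94] [ 1.   -0.31  0.02] 5.356118282091115 [ 0.05 -0.03  0.09  0.13  0.13  0.16]
tray centre px [251.76 157.94]
```

View pics/m15.png

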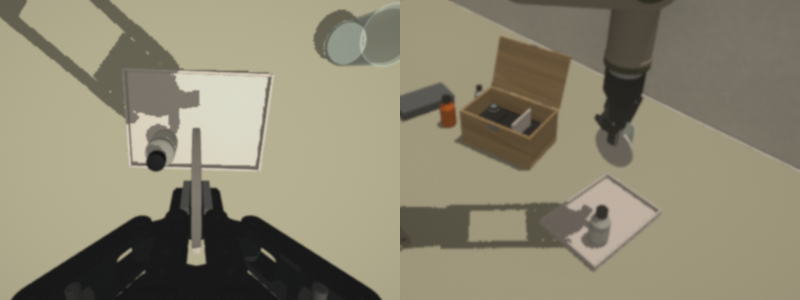

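View pics/plB.png

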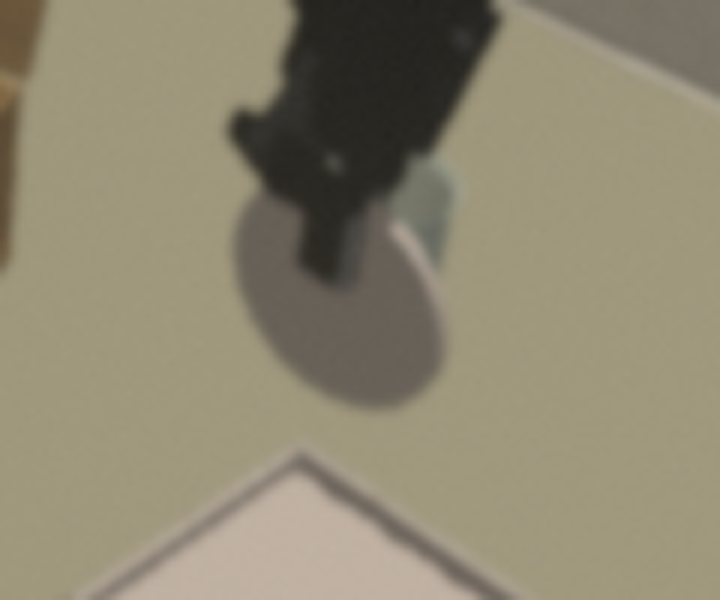

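View pics/plA.png

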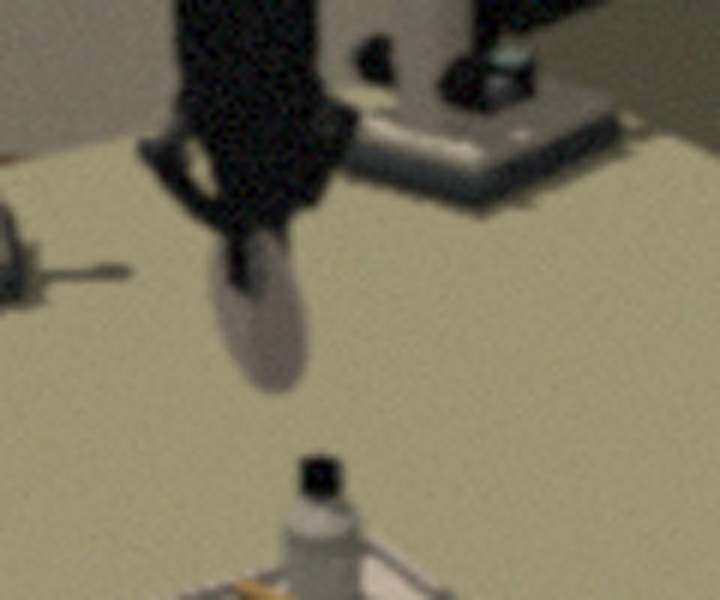

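Run:
```python
from h import *
from bench import viewer
t=np.linspace(0,2*np.pi,180)
for n,x0,y0 in(("side",280,190),("scene",170,60)):
    s=viewer.snapshot(n)
    q=(np.array([proj(s,[473.8,-351.5+47*np.cos(a),227+47*np.sin(a)]) for a in t])-[x0,y0])*6
    print(n,"left",q[q[:,0].argmin()].round(),"right",q[q[:,0].argmax()].round(),"bottom",q[q[:,1].argmax()].round())
```

```text
side left [232. 243.] right [441. 330.] bottom [378. 403.]
scene left [213. 274.] right [304. 345.] bottom [277. 395.]
```

In both views the disc outline matches the expected upright disc facing x, to about 2 px. Its lower edge is near z = 180 mm, well above the bottle top at 105 mm. Handing in.

```bash
python3 -c "
from bench import hand_in,status
print(hand_in()); s=status.sense(); print(s['time'],s['tool_pos'],s['finger_gap'])"
```

```text
the job is handed in; nothing more can be done
None
the job is handed in; nothing more can be done
```

I did the job in the order asked and handed it in at about 28 s of the 72 s allowed; no verdict was reported.

- **Bottle:** I took it off the lid and stood it upright inside the tray, at about (416, -384) mm. It was still standing in the last pictures.
- **Lid:** I led it back by the knob almost to its stop and released it. It stays open by itself.
- **Round plate:** I drew it straight up out of the left-hand (+y) slot.
- **Final hold:** The plate is held on edge at (474, -351) mm, over the measured tray centre. Tool yaw is 89.9°, so its face is square to you. Its lower edge is at about 180 mm and the bottle top at about 105 mm. The disc outline in the scene and side pictures fits this to about 2 px.
- **Everything else:** The square plate is still in its slot. The arm never went near the slide box, dish or beaker. The wrist force I read after each move stayed at about 10 N or less.

**Disagreement:** The scene and side cameras put the tray's position about 20 mm apart in y. I used the wrist camera for the final position; there the tray measured 233 by 166 mm against the stated 240 by 170 mm. An earlier, rougher wrist reading of the tray centre was about 10 mm off in x.

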